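# Turn the diamond plate over on the honing board

### The arm

A 6-joint arm with a two-finger parallel gripper is mounted at the origin on the work surface; the furniture and walls round the work are solid. World frame = base frame: x ahead of the robot, y to its left, z up, the work surface at z = 0. Lengths are in mm, angles in rad, forces in N, time in s.
With the tool pointing down it reaches from about 350 to 975 mm from the base axis. Payload 7.1 kg.
Tool frame: the origin (TCP) lies on the front face of the gripper's body, between the roots of the fingers; the fingertips stand 80 mm ahead of it and the grasp point (between the pads) lies 61 mm ahead of it (env.tips_ahead is the distance from the TCP to the fingertips, in mm); z points along the fingers, y is the line along which they close (so a half turn about z gives the same grasp; the last joint's range is limited). The gripper opens to 88 mm and grips with 3 to 60 N. Pads are 20 mm wide; open, the fingers measure 115 mm over their backs; the gripper's body (75 mm by 178 mm) begins 61 mm behind the grasp point.
Start: joints at [1.168, 0.423, 1.63, -0, 1.089, -0.019], TCP at [233.997, 579.526, 302.675] pointing down, gripper open.
Joint ranges: [-3, 3], [-0.9, 2.11], [0.09, 2.58], [-1.31, 4.45], [0.11, 2.69], [-2.54, 2.54]. Speed limits (rad/s): [2.39, 2.39, 3.01, 3.14, 3.14, 3.14].

### API

Orientations are given as a unit quaternion [x, y, z, w].
In Python, from station import env, set_gripper, viewer, workorder gives the robot as it stands. Calls block until the motion is done:
- env.reach(position, orientation): joint-space move of the TCP to a pose.
- env.move_l(position, rot=None, rate=150, f_stop=None): straight line of the TCP; rot=None keeps the orientation; rate is the mean speed in mm/s. With f_stop (N) it stops when the force on the tool has changed by that much, and returns True; else False.
- env.move_joints(angles): joint-space move.
- set_gripper(opening): finger opening in mm; the grip force is fixed at half the most; returns when the fingers have stopped.
- env.hold(seconds).
- env.ik(position, orientation): joint angles nearest the present ones, or None.
- env.read_state(): the state.
- viewer.camera(name): name is "side" or "top"; returns the picture (420x560x3 uint8, blue, green, red); there is no depth.
- viewer.camera_params(name): a dict with "fx", "fy", "cx", "cy" (pixels), "pose" (4x4, takes a point from camera to world coordinates). Camera axes: x right, y up, looking along -z (the intrinsics and any distortion apply to the point x, -y, -z); pixel columns grow to the right and rows downward; lengths in mm; the calibration is good to about 2 mm. A picture is of the moment at which its call begins. camera_params takes no time and is no camera call.
A pose or a line that the arm cannot do raises env.IKError and nothing moves.
- workorder.sign_off(): hands the job in; it is judged then, once.
The state is a dict: "time_s": time; "qpos": joint angles; "dq": joint speeds; "tau": joint torques, N m; "tool_pos": TCP position; "orientation": TCP orientation; "force": force on the tool from outside, world axes, zero at the start; "wrist_torque": the same for the moment, N m; "width": finger opening in mm; "grip_force": force on a finger pad.
Only numpy, scipy, OpenCV 4.12 (cv2) and the standard library are available. Lean on these libraries where they do the work, as an engineer would, in place of code of your own. Each camera call takes 0.05 s, during which the arm holds its last target. There are 200 camera calls.

### The job

Roughing is done, so turn the double-sided diamond plate to its fine side: with the filling knife, slip the blade in under the plate's open edge, tip the plate up and over the centre strip, and bring it fully down flat, red fine side up, in the rubber-lined honing bay. Keep the gripper off the grit, use the blade gently (pressing with less than 10 N), then lay the knife down on the bench clear of the board and leave everything else where it lies.

Things in the scene. Friction and masses are not known exactly. Their poses are not given: they have to be found in the camera images.
- honing_board: plywood honing board fixed to the bench, 128 mm (x) by 182 mm (y); origin at bench height under the middle of its centre strip, z up. Bay floors lie at z = 15 mm, all beech strips stand 5 mm higher. The centre strip runs along x at y -4 to +4 mm, between the bare rough bay on the +y side and the rubber-lined honing bay on the -y side, both 97 mm wide in x
- rough_bay (a point): centre of the rough bay's floor (board frame 0, +37, +15 mm); the bay spans y +4 to +70 mm. Its outer strip (y +70 to +80 mm) has a gap 62 mm wide in the middle (x -31 to +31 mm), level with the floor, and the bare floor runs on to y = +96 mm: a blade can be set down there and slid in under the plate (at about 20 degrees; steeper than 30 it can jam)
- honing_bay (a point): centre of the honing bay's floor (board frame 0, -37, +15 mm); the bay spans y -70 to -4 mm and is closed all round by strips
- diamond_plate: rigid diamond sharpening plate, 90 (x) x 60 (y) x 8 mm (z), about 0.16 kg, origin at its centre, edges bevelled 1.5 mm at 45 degrees. At the start it lies loose and flat in the rough bay, z up: dotted grey coarse face (+z) above, dotted red fine face (-z) below; a few mm of play. Its +y edge, at the gap, is the open one. Set too low between the strips to be gripped
- fine_face (a point): centre of the plate's red fine face, 4 mm from its origin. Tipped up at its open edge the plate bears on the centre strip; past upright it falls over the strip. It may then rest partly on the strip and must be pushed on (board -y), with the tip about 8 mm above the bay floor, till it drops into the honing bay
- filling_knife: filling knife on its handle, 0.12 kg. Green handle 20 mm wide (x), 95 mm long (y -39 to +56 mm), 22 mm high; origin on the handle's underside. Steel blade at mid-height (z = 11 mm) on to y = -100 mm: 32 mm wide, 2 mm thick, 1 mm at the tip; stiff but bent: the tip lies up to 9 mm higher or lower than that, each time different. Grip the handle across x, near the blade, with about 50 N
- red_chisel: chisel with a red handle, about 270 mm long, a bystander; origin under its middle
Not all that is in view belongs to the job. What is shaped like the filling_knife but blue is not meant.

How it is judged (in metres and radians):
On the way, in this order (a step that is already met when the one before it is completed fails the run):
1. the knife blade raises the plate's open edge by more than 20 degrees, the plate still against the rough-bay side of the centre strip (angle between diamond_plate's own z axis and vertical between 0.35 and 1.4 rad and y of diamond_plate in the frame of honing_board above 0.002 m and contact force between filling_knife and diamond_plate above 0.1 N), for 0.1 s.
2. the plate lies flat, red side up, down in the honing bay (angle between diamond_plate's own z axis and vertical above 3.08 rad and z of diamond_plate in the frame of honing_board between 0.017 and 0.021 m and horizontal distance between diamond_plate and honing_bay below 0.008 m), for 0.2 s.
At the end, for the whole second after the job is handed in: the plate lies at rest, flat (within 3.5 degrees), red fine face up, fully down on the honing bay's floor (height within 2 mm) and within 8 mm of the bay's centre; the knife lies released and at rest on its handle on the bench (tilt under 0.2 rad), touching neither board nor plate (all of step 2 and linear speed of each of diamond_plate, filling_knife below 0.01 m/s and height (world z) of filling_knife between -0.005 and 0.012 m and angle between filling_knife's own z axis and vertical below 0.2 rad and contact force between filling_knife and honing_board below 0.05 N and contact force between filling_knife and diamond_plate below 0.05 N).
It fails at once if gripper or arm touches the diamond plate (contact force between any of the fingers, the arm and diamond_plate above 0.5 N).
It fails at once if the knife presses on the board with more than 12 N (contact force between filling_knife and honing_board above 12 N).
It fails at once if the knife presses on the plate with more than 15 N (contact force between filling_knife and diamond_plate above 15 N).
It fails at once if the plate is tossed or lifted clear of the board (more than 90 mm up) (height (world z) of diamond_plate above 0.09 m).
It fails at once if the red chisel is moved by more than 20 mm (distance of red_chisel from where it was at the start of the episode above 0.02 m).
It also fails if it takes over 67 s, if anything falls off the work surface, if the arm or the gripper's body presses on something with over 40 N, if the wrist force passes 120 N, or if a joint passes its speed limit or range.

## Working session

There is one attempt and no reset: what is moved stays moved. The work goes in short steps, each a Python script; the robot and the scene stay as the last script left them, time stands still between calls to the robot, and variables do not carry over. Pictures are saved under pics/ and viewed, at most 12 in all, crops included, and the job is handed in when it is done.

```bash
ls; mkdir -p pics
python3 - <<'E'
from station import env, viewer
import cv2,numpy as np
for n in("top","side"):
    im=viewer.camera(n); cv2.imwrite(f"pics/{n}0.png",im)
    p=viewer.camera_params(n); print(n,{k:(np.round(v,4).tolist() if not isinstance(v,str) else v) for k,v in p.items()})
s=env.read_state(); print(s["time_s"],s["orientation"],s["force"],s["width"])
E
```

```text
pics
top {'fx': 468.4974, 'fy': 468.4974, 'cx': 284.417, 'cy': 212.2533, 'pose': [[0.0266, 0.9952, -0.094, 341.007], [-0.9996, 0.0269, 0.002, -363.728], [0.0045, 0.0939, 0.9956, 1135.6856], [0.0, 0.0, 0.0, 1.0]]}
side {'fx': 383.6501, 'fy': 383.6501, 'cx': 281.3373, 'cy': 197.3655, 'pose': [[0.9216, 0.2074, -0.328, 58.5633], [-0.3879, 0.5186, -0.7619, -1202.9954], [0.0121, 0.8295, 0.5584, 693.9433], [0.0, 0.0, 0.0, 1.0]]}
0.1 [ 1.90714504e-01  9.81645303e-01 -6.74342931e-04 -1.47401181e-04] [ 0.81452411 -1.11501627  0.35939737] 88.00713128502291
```

```bash
sleep 3; ls pics
```

```text
side0.png
top0.png
```

View pics/top0.png

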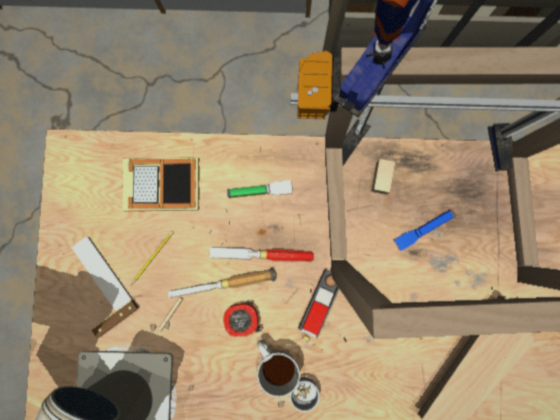

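View pics/side0.png

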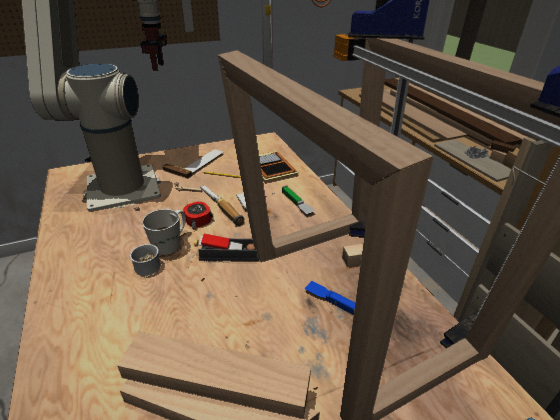

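Candidates for the knife are the green-handled one (258,189), the same shape in blue (424,230), the red chisel (262,254) and the wooden-handled chisel (222,283). The description fits the green one. The board is at (162,184), with the dotted plate on its left (+y) and the black rubber bay on its right. Next is a close crop to check this and measure.

Run:
```python
import cv2
im=cv2.imread("pics/top0.png")
c=cv2.resize(im[140:225,112:302],None,fx=4.2,fy=4.2,interpolation=cv2.INTER_CUBIC); cv2.imwrite("pics/crop1.png",c); print(c.shape)
```

```text
(357, 798, 3)
```

View pics/crop1.png

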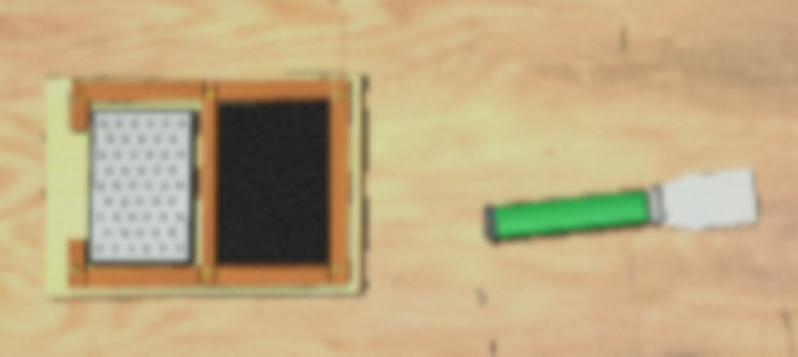

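The crop confirms the choice: green handle at crop (490-655,190-240), bright blade tip at (757,200), plate at (90-195,110-265), and the gap in the outer strip at (78,130-240). Now I'll convert these to positions.

```bash
cat > h.py <<'E'
import numpy as np, cv2
from scipy.spatial.transform import Rotation as R
def world(P,u,v,z):
    T=np.array(P["pose"]); d=T[:3,:3]@np.array([(u-P["cx"])/P["fx"],-(v-P["cy"])/P["fy"],-1]); o=T[:3,3]
    return o+d*(z-o[2])/d[2]
def rect(mask,P,z):
    n,l,s,c=cv2.connectedComponentsWithStats(mask.astype(np.uint8)); k=1+np.argmax(s[1:,4])
    vs,us=np.nonzero(l==k); pts=np.array([world(P,u,v,z)[:2] for u,v in zip(us,vs)])
    m=pts.mean(0); w,V=np.linalg.eigh(np.cov((pts-m).T)); ax=V[:,1]; 
    q=(pts-m)@V; return m, ax, np.percentile(q,99,axis=0)-np.percentile(q,1,axis=0)
E
python3 - <<'E'
from h import *
from station import viewer
P=viewer.camera_params("top"); im=cv2.imread("pics/top0.png")
b,g,r=[im[:,:,i].astype(int) for i in range(3)]
roi=np.zeros(b.shape,bool); roi[145:220,115:302]=1
def show(n,m,z):
    c,a,e=rect(m&roi,P,z); print(n,c.round(1),"axis deg",round(np.degrees(np.arctan2(a[1],a[0])),2),e.round(1))
show("rubber",(r<70)&(g<70)&(b<70)&(np.arange(560)>158)[None,:]&(np.arange(560)<195)[None,:],15)
show("green",(g>r+40)&(g>b+40),14)
pm=(b>135)&(abs(r-b)<40)
show("plate",cv2.morphologyEx((pm&(np.arange(560)<162)[None,:]).astype(np.uint8),cv2.MORPH_CLOSE,np.ones((5,5))).astype(bool),23)
show("blade",pm&(np.arange(560)>262)[None,:],11)
for n,(u,v),z in [("TL",(46,78),15),("TR",(363,74),15),("BR",(363,293),15),("BL",(48,298),15),("stripT",(209,90),20),("stripB",(208,280),20),("hback",(487,223),11),("hfront",(653,205),11),("tipT",(754,170),11),("tipB",(757,226),11)]:
    print(n,world(P,112+(u+.5)/4.2-.5,140+(v+.5)/4.2-.5,z).round(1))
E
```

```text
rubber [ 510.3 -103.8] axis deg -178.3 [61.  92.6]
green [ 496.8 -275.4] axis deg 97.88 [18.2 84.8]
plate [505.9 -29.8] axis deg -177.24 [54.9 84.9]
blade [ 507.5 -353.5] axis deg 97.31 [32.3 59.7]
TL [567.9  29.9  15. ]
TR [ 575.2 -152.8   15. ]
BR [ 448.1 -158.4   15. ]
BL [440.4  21.2  15. ]
stripT [562.4 -65.8  20. ]
stripB [452.7 -70.8  20. ]
hback [ 490.9 -227.2   11. ]
hfront [ 504.  -322.5   11. ]
tipT [ 526.  -380.2   11. ]
tipB [ 493.4 -382.8   11. ]
```

```bash
cat >> h.py <<'E'
BO=np.array([508.2,-68.4,0.]); RB=R.from_euler("z",2.4,degrees=True)
KY=np.radians(7.4); RK0=R.from_euler("z",KY); KO=np.array([497.5,-282.5,0.])
GY,ZT=-27.,82.5                      # TCP in knife frame (0,GY,ZT)
S=1
def rt(): return R.from_matrix(np.array([[0,S,0],[S,0,0],[0,0,-1.]]))
def tool(pos,Rk): return pos+Rk.apply([0,GY,ZT]), (Rk*rt()).as_quat()
def tipped(x,y,z,p,b=0.,yaw=0.):     # blade tip centre in board frame, pitch p deg (tip down +), b bend
    Rk=RB*R.from_euler("ZX",[yaw,p],degrees=True)
    return tool(BO+RB.apply([x,y,z])-Rk.apply([0,-100,11+b]),Rk)
E
python3 - <<'E'
import h; from h import *
from station import env,set_gripper
for s in (1,-1):
    h.S=s; pts=[tool(KO,RK0)]+[tipped(0,y,z,p) for y,z,p in((88,50,20),(88,15,20),(45,30,15),(10,65,0),(-8,65,5),(-5,23,20))]
    print(s,[None if (q:=env.ik(*t)) is None else np.round(q,2).tolist()[3:] for t in pts])
E
```

```text
1 [[-0.0, 0.65, -0.7], [0.54, 0.73, -0.52], [0.58, 0.67, -0.58], [0.43, 0.67, -0.48], [-0.0, 0.64, -0.04], [0.14, 0.67, -0.24], [0.5, 0.75, -0.67]]
-1 [[-0.0, 0.65, 2.44], None, None, None, None, None, [0.5, 0.75, 2.47]]
```

Run:
```python
from h import *
from station import env,set_gripper,viewer
p,q=tool(KO,RK0)
env.reach(p+[0,0,90],q); print(env.move_l(p,rate=100,f_stop=15))
print(env.read_state()["tool_pos"].round(1) if hasattr(env.read_state()["tool_pos"],'round') else env.read_state()["tool_pos"])
set_gripper(0); s=env.read_state(); print(s["width"],s["grip_force"],s["force"],s["tool_pos"])
env.move_l(p+[0,0,120],rate=120)
t=tipped(0,88,75,20); env.reach(*t)
s=env.read_state(); print(s["time_s"],s["width"],s["grip_force"])
im=viewer.camera("top"); im2=viewer.camera("side")
a=cv2.resize(im[120:245,90:290],(800,500)); b=cv2.resize(im2[90:240,170:350],(800,600))
cv2.imwrite("pics/grasp_top.png",np.vstack([cv2.resize(a,(480,300)),cv2.resize(im2[120:220,190:350],(480,300))]))
```

```text
False
[ 501.4 -309.5   83. ]
19.7051683702794 29.99199002981186 [ 0.77513441  0.3354779  -0.20302146] [ 500.98173383 -309.27070914   82.46084751]
8.0917 20.006924045406098 29.991753101348877
```

View pics/grasp_top.png

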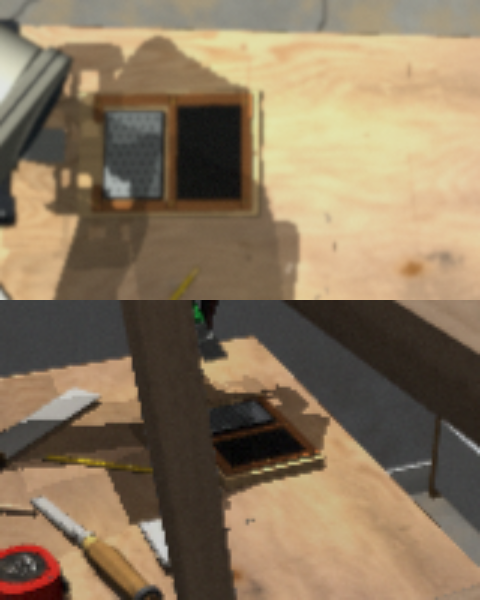

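The handle is held (20.0 mm width, 30 N). The blade shows as a grey-blue patch at crop (45,145), in shadow just left of the board gap. Next I'll touch the tip down on the apron to measure the bend.

Run:
```python
from h import *
from station import env,viewer
P=viewer.camera_params("top")
t=tipped(0,89,28,20); env.move_l(t[0],rate=40); env.hold(0.3); f0=env.read_state()["force"]
hit=env.move_l(tipped(0,89,0,20)[0],rate=8,f_stop=2)
s=env.read_state(); z=s["tool_pos"][2]; print(hit,s["force"]-f0,s["time_s"], "TCP err",(s["tool_pos"]-tipped(0,89,15,20)[0]).round(2))
im=viewer.camera("top"); cv2.imwrite("pics/touch.png",cv2.resize(im[150:220,85:205],None,fx=6.6,fy=6.6,interpolation=cv2.INTER_CUBIC))
```

```text
True [ 1.04388244 -0.43484362  4.19636899] 11.7667 TCP err [-0.02  0.08 -2.71]
```

View pics/touch.png

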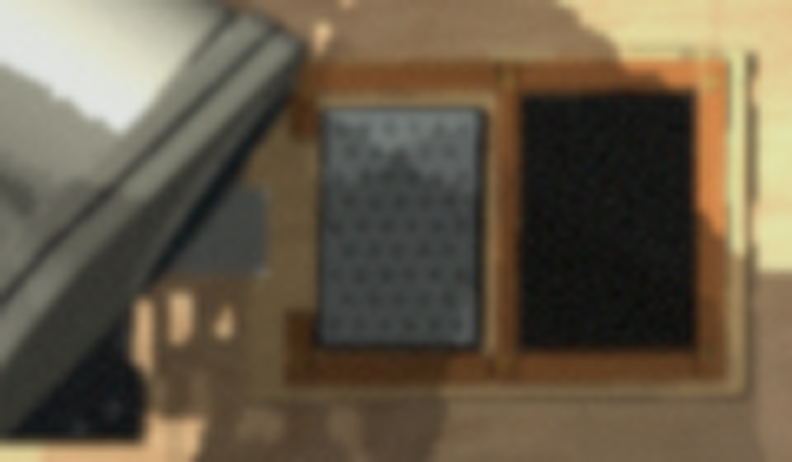

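The tip edge is at px (268,228), centred on the gap (138-312) and the plate (x 320-484), which puts it at about board y=87. The touch gives a tip about 3.3 mm higher than nominal. Now I'll ease off to a light press and slide in.

```bash
cat >> h.py <<'E'
B=3.3
def go(env,x,y,z,p,rate=20,f_stop=None):
    q=tipped(x,y,z,p,B); r=env.move_l(q[0],rot=q[1],rate=rate,f_stop=f_stop); s=env.read_state()
    print(f"({y:.0f},{z:.1f},{p}) hit={r} F={(RB.inv().apply(s['force'])).round(1)} err={RB.inv().apply(s['tool_pos']-q[0]).round(1)} t={s['time_s']:.1f}"); return r
E
python3 - <<'E'
from h import *
from station import env
for z in (15.6,15.9,15.4):
    go(env,0,89,z,20,5); 
go(env,0,75,15.4,20,20,6)
for y in (68,63,58): 
    if go(env,0,y,15.4,20,12,6): break
E
```

```text
(89,15.6,20) hit=False F=[ 0.1 -1.7  1.6] err=[-0.  -0.1 -0.1] t=12.2
(89,15.9,20) hit=False F=[ 0.5 -0.7 -0.4] err=[-0.1  0.  -0.1] t=12.5
(89,15.4,20) hit=False F=[-0.5 -1.2  2.6] err=[-0.   0.1  0.1] t=12.7
(75,15.4,20) hit=False F=[-1.2  0.7  4. ] err=[ 0.1 -0.2 -0. ] t=13.6
(68,15.4,20) hit=False F=[-0.9  0.9  4.1] err=[-0.  -0.1 -0. ] t=14.3
(63,15.4,20) hit=False F=[-0.2  3.5  4.6] err=[-0.  -0.1 -0. ] t=14.9
(58,15.4,20) hit=False F=[0.3 3.4 4.5] err=[-0. -0. -0.] t=15.4
```

Run:
```python
from h import *
from station import env,viewer
for y in (54,50,46): 
    if go(env,0,y,15.5,20,12,5): break
im=viewer.camera("top"); im2=viewer.camera("side")
cv2.imwrite("pics/slid.png",np.vstack([cv2.resize(im[150:220,85:205],(514,300)),cv2.resize(im2[140:190,250:310],(514,300),interpolation=cv2.INTER_CUBIC)[:, :514]]))
```

```text
(54,15.5,20) hit=False F=[1.2 2.8 3.7] err=[ 0.  -0.2 -0.1] t=15.9
(50,15.5,20) hit=False F=[-0.6  1.4  3.3] err=[-0.  -0.2 -0.1] t=16.4
(46,15.5,20) hit=False F=[-0.4  2.2  2.6] err=[ 0.  -0.2 -0. ] t=16.9
```

View pics/slid.png

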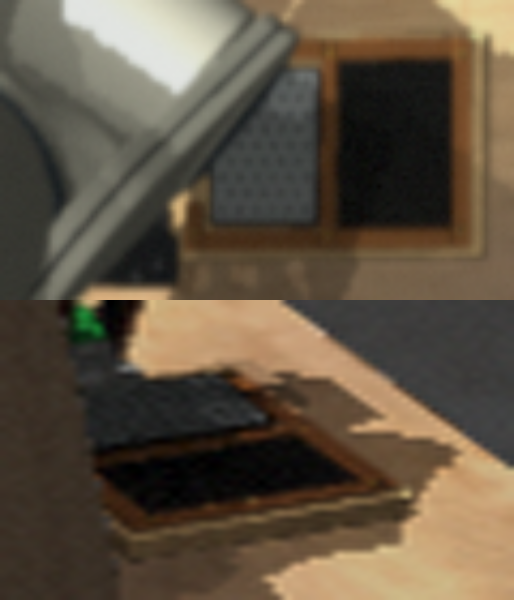

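The blade is well under the open edge: in the side view at (110,370) the plate sits raised on it. Now I'll lift along an arc about the strip, taking the pitch down as it goes.

```bash
cat >> h.py <<'E'
def arc(th,r=40):
    t=np.radians(th); s=5/np.cos(t) if th<51 else 99
    cy=4+(5*np.tan(t) if th<51 else 8/np.sin(t)-5/np.tan(t))
    return cy+r*np.cos(t)+.7*np.sin(t), 15+r*np.sin(t)-.7*np.cos(t)
E
python3 - <<'E'
from h import *
from station import env,viewer
for th,p in ((10,18),(20,15),(28,12),(36,9),(44,6),(52,4)):
    y,z=arc(th)
    if go(env,0,y,z,p,25,7): break
im2=viewer.camera("side"); im=viewer.camera("top")
cv2.imwrite("pics/lift.png",np.vstack([cv2.resize(im[150:220,85:205],(514,300)),cv2.resize(im2[130:190,240:320],(514,300),interpolation=cv2.INTER_CUBIC)]))
E
```

```text
(44,21.3,18) hit=False F=[ 0.8  0.2 -2.9] err=[-0.1 -0.  -0.2] t=17.3
(44,28.0,15) hit=False F=[-0.   0.  -2.8] err=[-0.1  0.1 -0.2] t=17.7
(42,33.2,12) hit=False F=[ 0.6  0.3 -1.2] err=[-0.1  0.2 -0.1] t=18.0
(40,37.9,9) hit=False F=[ 0.4  0.5 -2.1] err=[-0.1  0.2 -0.1] t=18.3
(38,42.3,6) hit=False F=[-0.9  0.5 -1.7] err=[-0.1  0.2 -0.1] t=18.5
(35,46.1,4) hit=False F=[-0.8 -0.1 -1.9] err=[-0.1  0.1 -0.1] t=18.8
```

View pics/lift.png

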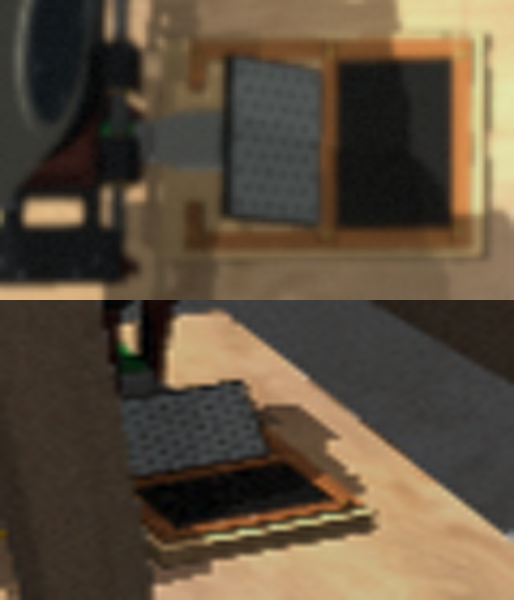

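The plate is tipped up to roughly 45-50°, square to the strip, with the blade under its middle (215,140). Continuing over.

Run:
```python
from h import *
from station import env,viewer
for th,p in ((60,3),(70,2),(78,2),(86,2),(93,2),(99,2),(105,2),(111,2)):
    y,z=arc(th)
    if go(env,0,y,z,p,20,7): break
env.hold(.4)
im2=viewer.camera("side"); im=viewer.camera("top")
cv2.imwrite("pics/over.png",np.vstack([cv2.resize(im[150:220,85:205],(514,300)),cv2.resize(im2[130:190,240:320],(514,300),interpolation=cv2.INTER_CUBIC)]))
```

```text
(31,49.3,3) hit=False F=[-0.3  1.  -1.8] err=[ 0.  -0.1  0.1] t=19.2
(25,52.3,2) hit=False F=[ 0.5  0.7 -1.7] err=[ 0.1 -0.   0.1] t=19.6
(20,54.0,2) hit=False F=[ 0.1  1.9 -0.5] err=[ 0.  -0.2  0. ] t=20.0
(15,54.9,2) hit=False F=[ 0.4 -0.3 -1.3] err=[ 0.  -0.2  0. ] t=20.4
(11,55.0,2) hit=False F=[ 1.  -1.5 -0.5] err=[-0.  -0.1  0. ] t=20.8
(7,54.6,2) hit=False F=[ 0.8  0.5 -1.1] err=[ 0.  -0.1 -0. ] t=21.1
(4,53.8,2) hit=False F=[-0.2  0.2 -1.2] err=[-0.  -0.1 -0. ] t=21.4
(1,52.6,2) hit=False F=[ 0.2  0.6 -1. ] err=[-0.  -0.1 -0.1] t=21.7
```

View pics/over.png

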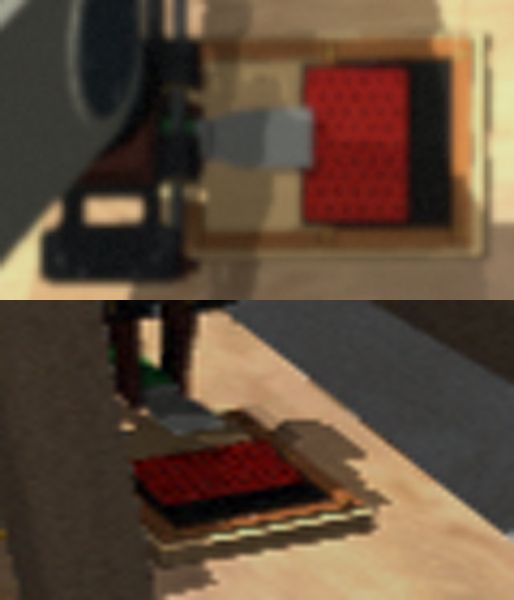

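The red face is up and the plate rests across the centre strip. Its near edge is at px 303 (y about +15) and its far edge at 408, with about 23 mm still to go. I'll retract, drop the tip to 8 mm above the floor, and push on.

Run:
```python
from h import *
from station import env,viewer
go(env,0,40,52,10,80); go(env,0,36,23.5,20,40); 
for y in (20,12,6,2,-1,-3):
    if go(env,0,y,23.5,20,20,5): break
env.hold(.2)
im2=viewer.camera("side"); im=viewer.camera("top")
cv2.imwrite("pics/push.png",np.vstack([cv2.resize(im[150:220,85:205],(514,300)),cv2.resize(im2[130:190,240:320],(514,300),interpolation=cv2.INTER_CUBIC)]))
```

```text
(40,52.0,10) hit=False F=[-0.7 -0.7 -1. ] err=[-0.  -0.3 -0.1] t=22.8
(36,23.5,20) hit=False F=[-0.2  0.1 -1. ] err=[-0.  0.  0.] t=23.6
(20,23.5,20) hit=False F=[-0.5  1.  -0.8] err=[-0.1  0.  -0. ] t=24.5
(12,23.5,20) hit=False F=[ 0.1 -0.1 -1.7] err=[-0.  -0.1 -0. ] t=25.1
(6,23.5,20) hit=False F=[-0.2 -0.5 -1.3] err=[ 0.1 -0.2  0. ] t=25.5
(2,23.5,20) hit=False F=[ 1.3  0.2 -1.1] err=[ 0.  -0.2  0. ] t=25.9
(-1,23.5,20) hit=False F=[ 0.7 -0.1 -0.7] err=[ 0.1 -0.2  0. ] t=26.2
(-3,23.5,20) hit=False F=[-0.1 -0.5 -0.7] err=[ 0.  -0.1 -0. ] t=26.4
```

View pics/push.png

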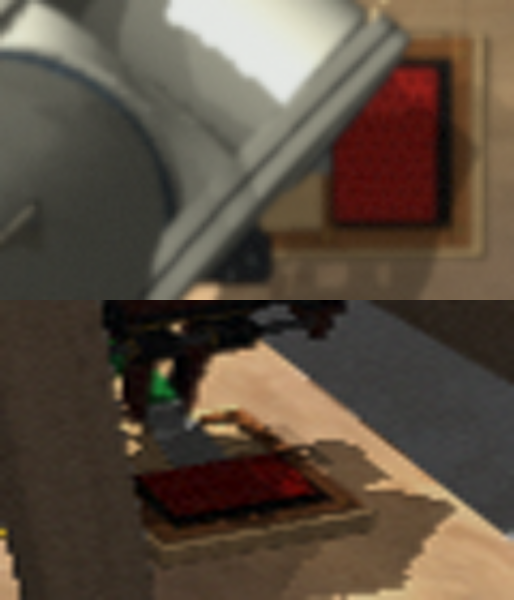

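The far edge is now at px 440 and the bay's end at 450. The near edge is still on the strip at px 331. A few millimetres more, then I'll back off and look.

Run:
```python
from h import *
from station import env,viewer
for y in (-4.5,-6,-7.5):
    if go(env,0,y,23.5,20,12,5): break
    env.hold(.15)
go(env,0,25,26,20,80); go(env,0,85,75,15,110)
P=viewer.camera_params("top"); im2=viewer.camera("side"); im=viewer.camera("top")
b,g,r=[im[:,:,i].astype(int) for i in range(3)]
roi=np.zeros(b.shape,bool); roi[150:220,130:202]=1
m,a,e=rect(roi&(r>2.2*g)&(r>60)&(r>2.2*b),P,23); print(RB.inv().apply([*(m-BO[:2]),0]).round(1),np.degrees(np.arctan2(a[1],a[0])).round(1),e.round(1))
cv2.imwrite("pics/drop.png",np.vstack([cv2.resize(im[150:220,85:205],(514,300),interpolation=cv2.INTER_CUBIC),cv2.resize(im2[130:190,240:320],(514,300),interpolation=cv2.INTER_CUBIC)]))
```

```text
(-4,23.5,20) hit=False F=[ 0.2 -0.6 -1.5] err=[ 0.  -0.1  0. ] t=27.0
(-6,23.5,20) hit=False F=[ 0.5 -0.5 -0.7] err=[-0. -0. -0.] t=27.4
(-8,23.5,20) hit=False F=[-0.5  0.3 -1. ] err=[-0. -0.  0.] t=27.9
(25,26.0,20) hit=False F=[ 0.1  0.7 -1.3] err=[0.  0.5 0. ] t=28.6
(85,75.0,15) hit=False F=[-0.2 -0.3 -1.5] err=[-0.1 -0.3 -0.2] t=29.5
[ -0.8 -35.9   0. ] -178.3 [57.9 84.8]
```

View pics/drop.png

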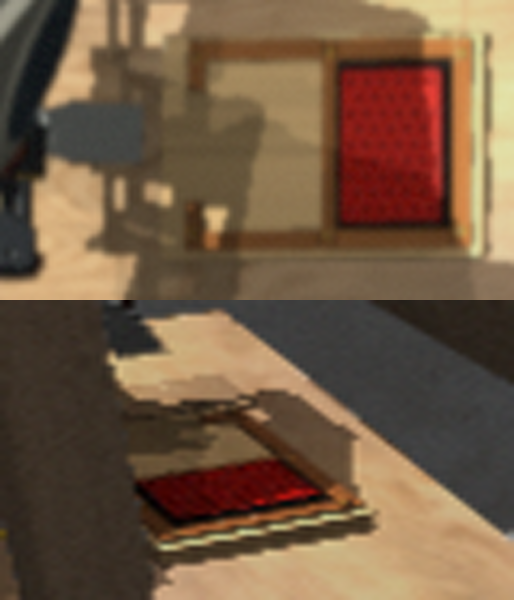

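The plate looks down in the bay: red spans px 340-443, the strip is fully visible at 323-337, and the centre is at board (-0.8,-35.9). A light touch on its near edge will confirm the height, then I'll lay the knife back where it came from.

Run:
```python
from h import *
from station import env,viewer,set_gripper
go(env,0,20,50,20,100); go(env,0,-13,34,20,60); env.hold(.3)
go(env,0,-13,21,20,8,2)
z=env.read_state()["tool_pos"][2]; print("tip z",z-tipped(0,-13,0,20,B)[0][2])
go(env,0,-13,60,20,60); go(env,0,30,110,10,100)
p,q=tool(KO,RK0)
env.reach(p+[0,0,120],q); env.move_l(p+[0,0,12],rate=100); env.hold(.3)
print(env.move_l(p+[0,0,-1],rate=8,f_stop=2),env.read_state()["tool_pos"]-p)
```

```text
(20,50.0,20) hit=False F=[ 0.  -0.2 -1.4] err=[-0.1  0.2  0. ] t=30.5
(-13,34.0,20) hit=False F=[-0.8  0.  -1.9] err=[-0.1 -0.1 -0.1] t=31.2
(-13,21.0,20) hit=True F=[0.4 0.  4.2] err=[-0.   0.1  2.4] t=32.7
tip z 23.375569383609502
(-13,60.0,20) hit=False F=[ 0.6  1.2 -1. ] err=[-0.1  0.   0. ] t=33.5
(30,110.0,10) hit=False F=[-0.1 -0.2 -1.3] err=[-0.2 -0.1 -0.4] t=34.3
True [-0.02101786  0.00594225 -0.03968492]
```

The touch came at tip z = 23.4 mm, so the plate top is at about 23 mm and the plate is fully down. The knife is back on the bench at its original height; releasing it and checking.

Run:
```python
from h import *
from station import env,viewer,set_gripper
set_gripper(60); env.hold(.2)
p=env.read_state()["tool_pos"]; env.move_l(p+[0,0,150],rate=120)
s=env.read_state(); env.reach(np.array([420,150,330.]),s["orientation"]); env.hold(.3)
P=viewer.camera_params("top"); im=viewer.camera("top"); print(env.read_state()["time_s"])
b,g,r=[im[:,:,i].astype(int) for i in range(3)]
roi=np.zeros(b.shape,bool); roi[150:220,130:202]=1
m,a,e=rect(roi&(r>2.2*g)&(r>60)&(r>2.2*b),P,23); print(RB.inv().apply([*(m-BO[:2]),0]).round(1),e.round(1))
cv2.imwrite("pics/final.png",cv2.resize(im[140:280,112:312],None,fx=4,fy=4,interpolation=cv2.INTER_CUBIC))
```

```text
42.9917
[ -0.8 -36.    0. ] [57.6 87. ]
```

View pics/final.png

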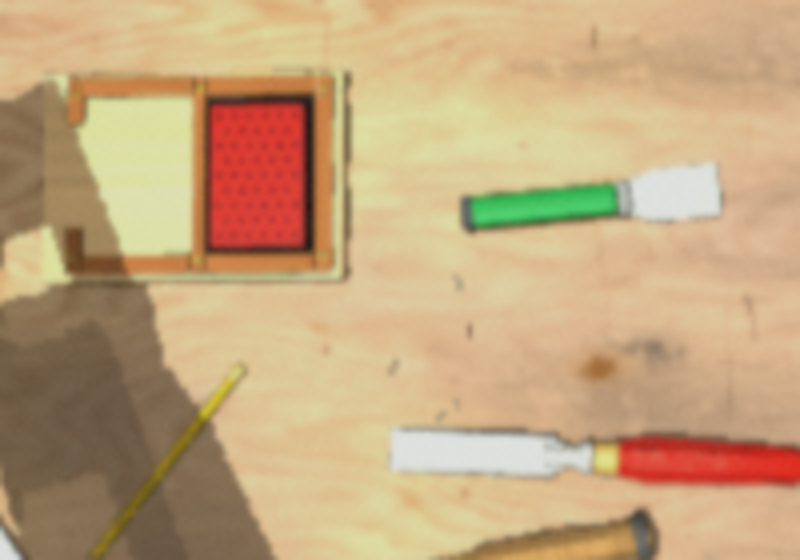

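The plate lies red side up inside the honing bay at (258,175). The knife is released on the bench, clear of the board, at (590,200), and the red chisel at (600,455) is where it was. Handing in.

```bash
python3 -c "
from station import workorder
print(workorder.sign_off())"
```

```text
the job is handed in; nothing more can be done
None
```

The diamond plate is flat and fully down in the honing bay, red fine side up; the knife is back on the bench clear of the board, the red chisel looks unmoved in the last picture, and the job is handed in, with no verdict returned.

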